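Put the classroom percussion away

ROBOT

A 6-joint arm with a two-finger parallel gripper is mounted at the origin on the work surface. World frame = base frame: x ahead of the robot, y to its left, z up, the work surface at z = 0. Lengths are in m, angles in rad, forces in N, time in s.
With the tool pointing down it reaches from about 0.15 to 0.775 m from the base axis. Payload 6.1 kg.
Tool frame: the origin (TCP) lies on the mounting face of the last link; the fingertips stand 173 mm ahead of it and the grasp point (between the pads) lies 155 mm ahead of it; z points along the fingers, y is the line along which they close (so a half turn about z gives the same grasp; the last joint's range is limited). The gripper opens to 85 mm and grips with 20 to 120 N. Pads are 22 mm wide; open, the fingers measure 114 mm over their backs; the gripper's body (76 mm by 85 mm) begins 54 mm behind the grasp point. The pads swing forward as they close: fully open they stand 13 mm farther back than shut.
Start: joints at [-1.123, 0.126, -0.04, 1.405, 0, 1.571], TCP at [0.227, -0.473, 0.405] pointing down, gripper open.
Joint ranges: [-2.72, 2.72], [-0.95, 1.95], [-1.27, 1.35], [-1.78, 2.02], [-1.46, 1.47], [-3.14, 3.14]. Speed limits (rad/s): [2.39, 2.39, 3.01, 3.14, 3.14, 3.14].

INTERFACE

Orientations are given as a unit quaternion [x, y, z, w].
In Python, from rig import * gives the robot as it stands.
- The arm moves only by the shell command python3 -m inch 'ROWS' [FORCE]. ROWS is JSON, a list of rows, each an object with "dp": the shift along the tool's x, y, z in cm, a list of three; "twist": the turn, a rotation vector about the tool's x, y, z in degrees, a list of three; "hand": the closure in counts, from 0 (fully open) to 255 (shut). A call has 1 to 20 rows; each row is the pose to reach, as a shift and turn from the pose commanded when the call began, along the tool's axes at that moment; what a row does not reach only later rows make up. A row lasts 1/8 s, in which the tool goes at most 62.5 mm and 10.7 degrees, less where a joint would pass 70% of its speed; a pose out of reach is approached as far as the arm can. A call with a gripper value outside its range is refused whole. The fingers move at their own pace and stop on an object; FORCE is the grip in N (left out, the last holds). Time passes only in rows, so rows that repeat a pose let the fingers close. It gives the time, the measured TCP pose, the force, the opening and the grip force at its end, in the units of the state.
- sense(): the state, without advancing time (a new reading comes with each control period).
- capture(name): name is "scene" or "side" or "wrist"; returns the picture (420x560x3 uint8, blue, green, red); there is no depth.
- camera_info(name): a dict with "K" (3x3 intrinsics, pixels), "extrinsics" (4x4, takes a point from world to camera coordinates); the wrist camera has in their place "mount" (4x4, takes a point from camera to tool coordinates, whose origin is the TCP and whose axes are the flange's). Camera axes: x right, y up, looking along -z (the intrinsics and any distortion apply to the point x, -y, -z); pixel columns grow to the right and rows downward; lengths in m; the calibration is good to about 2 mm. The wrist camera is an equidistant fisheye: a pixel r from the principal point sees the ray r / f radians off the axis. A picture is of the moment at which its call begins: read the wrist's pose just before it. camera_info takes no time and is no camera call.
- close_job(): hands the job in; it is judged then, once.
The state is a dict: "t": time; "joints": joint angles; "qd": joint speeds; "joint_torque": joint torques, N m; "eef_pos": TCP position; "tool_rot": TCP orientation; "force": force on the tool from outside, world axes, zero at the start; "torque": the same for the moment, N m; "grip_width": opening from 0.0 (shut) to 1.0 (fully open); "grasp_force": force on a finger pad.
Only numpy, scipy, OpenCV 4.12 (cv2) and the standard library are available. Lean on these libraries where they do the work, as an engineer would, in place of code of your own. Each camera call takes 0.05 s, during which the arm holds its last target. There are 200 camera calls.

TASK

Put the percussion away after class. The wooden instruments go in the wooden crate, heavy one lowest: the dark rosewood block flat on the bottom and the light pine sand block centred squarely on top of it, lengthways along it; the metal ones go in the blue tub, both on its bottom, the chime bar lying flat and the handbell standing upright beside it; the red shaker stands upright on the bottom of the yellow tub. Set everything down rather than dropping it, and leave the spray bottle standing where it is.

Things in the scene. Friction and masses are not known exactly. Their poses are not given: they have to be found in the camera images.
- wood_block: Rosewood block, dark red-brown, 100 (x) x 45 (y) x 38 mm high, with a dark slit in its long sides; solid, about 260 g. Origin: centre of its underside; z up. It lies flat at the start.
- sand_block: Pine sand block, pale: a base board 85 (x) x 48 (y) x 16 mm high with a grip rail on top, 64 (x) x 20 (y) mm, from 16 to 44 mm above the underside; light, about 50 g. Origin: centre of its underside; z up. It lies flat at the start. It can be gripped across the rail.
- chime_bar: Chime bar: black resonator box 92 (x) x 38 (y) x 33 mm high with a silver aluminium bar on it, 100 (x) x 30 (y) mm, from 33 to 39 mm above the underside; two small white pins on top; about 220 g. Origin: centre of its underside; z up. It lies flat at the start.
- handbell: Brass handbell standing on its mouth, with a black upright handle: bell 68 mm in diameter at the mouth, 62 mm high; handle 24 mm in diameter, straight from 68 to 112 mm above the underside, top at 116 mm; about 180 g. Origin: centre of the mouth, at the underside; z up along the handle.
- shaker: Red tube shaker standing upright: a cylinder 48 mm in diameter and 80 mm high with a silver foot and a white band, its top red; about 90 g. Origin: centre of its underside; z up.
- crate: Wooden crate, brown wood with dark corner posts, 140 x 200 mm outside and 50 mm high, open at the top; walls and floor 4 mm thick. Fixed to the table. Origin: centre of its underside; x along its short side, y along its long side, z up.
- blue_tub: Blue plastic tub, 140 x 200 mm outside and 50 mm high, open at the top; walls and floor 4 mm thick. Fixed to the table. Origin: centre of its underside; x along its short side, y along its long side, z up.
- yellow_tub: Yellow plastic tub, 140 x 200 mm outside and 50 mm high, open at the top; walls and floor 4 mm thick. Fixed to the table. Origin: centre of its underside; x along its short side, y along its long side, z up.
- spray_bottle: Spray bottle with a white head, pale greenish translucent body 74 mm in diameter, 225 mm tall, standing at the robot's right side. To be left alone. Origin: centre of its underside.
Not all that is in view belongs to the job. There is more than one size of the sand_block; the job needs the smaller.

How it is judged:
By the outcome, as a careful person would: the job done as asked, in the order asked, and still so for the second after the job is handed in, with the robot touching nothing.
It also fails if it takes over 125 s, if anything falls off the work surface, if the arm or the gripper's body presses on something with over 40 N, if the wrist force passes 120 N, or if a joint passes its speed limit or range.

## Working session

There is one attempt and no reset: what is moved stays moved. The work goes in short steps, Python scripts to look and compute and a shell command to move; the robot and the scene stay as the last step left them, time stands still between calls to the robot, and variables do not carry over. Pictures are saved under pics/ and viewed, at most 14 in all, crops included, and the job is handed in when it is done.

```bash
mkdir -p pics; ls
python3 - <<'E'
from rig import *
import cv2,numpy as np
a=capture("scene");b=capture("side")
cv2.imwrite("pics/scene0.png",a);cv2.imwrite("pics/side0.png",b)
for n in("scene","side","wrist"):print(n,camera_info(n))
print(sense())
E
```

```text
pics
scene {'K': array([[464.82628799,   0.        , 277.92473574],
       [  0.        , 464.82628799, 207.94006954],
       [  0.        ,   0.        ,   1.        ]]), 'extrinsics': array([[ 0.3597838 ,  0.93297348,  0.01077497, -0.06287066],
       [-0.60437234,  0.2242357 ,  0.76449488,  0.27006331],
       [ 0.71083732, -0.28156496,  0.64453974, -1.46342582],
       [ 0.        ,  0.        ,  0.        ,  1.        ]])}
side {'K': array([[396.0763559 ,   0.        , 277.96886087],
       [  0.        , 396.0763559 , 212.43700394],
       [  0.        ,   0.        ,   1.        ]]), 'extrinsics': array([[ 0.98979475, -0.14232345,  0.00709794, -0.42333657],
       [ 0.07908046,  0.59004027,  0.80349161,  0.00565067],
       [-0.11854377, -0.79473047,  0.59527376, -1.18905194],
       [ 0.        ,  0.        ,  0.        ,  1.        ]])}
wrist {'K': array([[325.1922621 ,   0.        , 273.47537219],
       [  0.        , 325.1922621 , 211.50813806],
       [  0.        ,   0.        ,   1.        ]]), 'mount': array([[-5.15214834e-04,  9.53121121e-01,  3.02588603e-01,
       
[... 265 characters left out ...]
00e+00]])}
{'t': 0.1, 'joints': array([-1.12300107e+00,  1.26351948e-01, -4.05074809e-02,  1.40536797e+00,
        1.42799081e-05,  1.57078895e+00]), 'qd': array([ 0.00063354, -0.00128735,  0.00333756,  0.00058544, -0.00095403,
        0.0011817 ]), 'joint_torque': array([-1.79783812e-03, -4.36903095e+01,  3.53605449e+01,  1.36331323e-02,
       -1.58891171e-04, -1.91484605e-05]), 'eef_pos': array([ 0.22727061, -0.4731425 ,  0.403989  ]), 'tool_rot': array([ 9.75038394e-01,  2.22035173e-01, -1.51907343e-04, -6.99261800e-04]), 'force': array([ 0.10236531, -0.13881543,  0.88626786]), 'torque': array([-0.03170159,  0.04292431,  0.01055312]), 'grasp_force': 0.0, 'grip_width': 0.9966699634133352}
```

View pics/scene0.png

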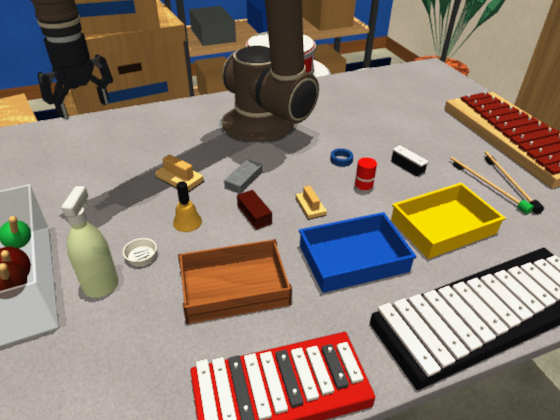

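View pics/side0.png

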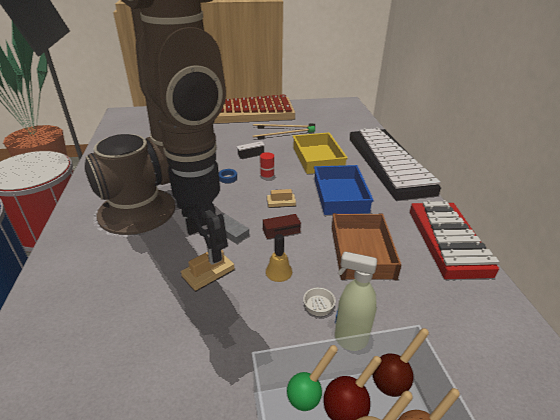

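Scene view: two pine sand blocks, at scene pixels (180,172), the larger, and (311,203), the smaller. The rosewood block is at (254,209), bell (187,210), shaker (366,173) and chime bar (409,160). The crate is at (235,280), blue tub (356,250) and yellow tub (447,218). The grey block (243,176), blue ring, jingle bowl and the other instruments are not part of the job.

```bash
cat > h.py <<'E'
from rig import *
import cv2,numpy as np
from scipy.spatial.transform import Rotation as R
def ray(n,u,v,st=None):
    c=camera_info(n);K=c["K"];x=(u-K[0,2])/K[0,0];y=(v-K[1,2])/K[1,1]
    if n=="wrist":
        r=np.hypot(x,y);s=np.sin(r)/max(r,1e-9)
        d=np.array([x*s,-y*s,-np.cos(r)]);T=np.eye(4);T[:3,:3]=R.from_quat(st["tool_rot"]).as_matrix();T[:3,3]=st["eef_pos"]
        M=T@c["mount"]
    else:
        d=np.array([x,-y,-1.]);M=np.linalg.inv(c["extrinsics"])
    return M[:3,3],M[:3,:3]@d
def hit(n,u,v,z,st=None):
    o,d=ray(n,u,v,st);return o+d*(z-o[2])/d[2]
def rect(n,mask,z,st=None,seed=None):
    "largest contour (or the one nearest seed) cast on plane z -> centre, size, yaw of the long side in deg"
    cs,_=cv2.findContours(mask,cv2.RETR_EXTERNAL,cv2.CHAIN_APPROX_NONE)
    cs=[c for c in cs if cv2.contourArea(c)>60]
    c=max(cs,key=cv2.contourArea) if seed is None else max(cs,key=lambda c:cv2.pointPolygonTest(c,seed,True))
    P=np.array([hit(n,*p[0],z,st)[:2] for p in c],np.float32)
    return wrect(P),cv2.boundingRect(c)
def wrect(P):
    b=cv2.boxPoints(cv2.minAreaRect((P*1000).astype(np.float32)));e1,e2=b[1]-b[0],b[2]-b[1]
    l,s=(e1,e2) if np.hypot(*e1)>np.hypot(*e2) else (e2,e1)
    return b.mean(0).round(1),np.hypot(*l).round(1),np.hypot(*s).round(1),np.degrees(np.arctan2(l[1],l[0])).round(1)%180
def go(xyz,yaw,st=None):
    "shift (cm) and turn (deg) from now to grasp point xyz (m), tool down, closing line at world yaw deg"
    st=st or sense();Rm=R.from_quat(st["tool_rot"]).as_matrix();p=st["eef_pos"]
    t=np.array(xyz,float)+[0,0,.155]
    best=None
    for k in(0,180):
        a=np.radians(yaw+k);y=np.array([np.cos(a),np.sin(a),0]);z=np.array([0,0,-1.]);G=np.c_[np.cross(y,z),y,z]
        w=np.degrees(R.from_matrix(Rm.T@G).as_rotvec())
        if best is None or np.linalg.norm(w)<np.linalg.norm(best):best=w
    print("dp",(Rm.T@(t-p)*100).round(2),"twist",best.round(1),"j6",np.degrees(st["joints"][5]).round(0))
E
python3 - <<'E'
from h import *
for k,u,v,z in[("bigsand",180,165,.044),("sand",311,196,.044),("wood",254,203,.038),("bell",183,187,.116),("shaker",366,164,.08),("chime",410,155,.039),("grey",243,172,.02)]:print(k,hit("scene",u,v,z).round(3))
for k,q in dict(crate=[(179,262),(279,243),(290,291),(186,317)],blue=[(300,238),(386,217),(412,267),(323,286)],yellow=[(393,213),(460,187),(502,218),(431,250)]).items():
    print(k,wrect(np.array([hit("scene",u,v,.05)[:2] for u,v in q])))
print("bottle",hit("scene",98,290,0),hit("side",355,345,0))
for q in [(0.35,-.05,.3)]: go(q,90)
E
```

```text
bigsand [ 0.212 -0.287  0.044]
sand [ 0.448 -0.021  0.044]
wood [ 0.418 -0.155  0.038]
bell [ 0.402 -0.311  0.116]
shaker [0.419 0.139 0.08 ]
chime [0.373 0.307 0.039]
grey [ 0.266 -0.134  0.02 ]
crate (array([ 634.5, -264.8], dtype=float32), np.float32(212.2), np.float32(138.2), np.float32(84.6))
blue (array([649.9,  -6.6], dtype=float32), np.float32(208.1), np.float32(152.4), np.float32(85.5))
yellow (array([627.1, 234. ], dtype=float32), np.float32(214.0), np.float32(130.3), np.float32(97.5))
bottle [ 0.52653644 -0.52607891  0.        ] [ 0.51056171 -0.5423266   0.        ]
dp [ 29.38 -32.84  -5.05] twist [-0.1  0.  25.7] j6 90.0
```

```bash
python3 -c "
from h import *
go((.43,0,.33),90)"
```

```text
dp [ 38.76 -33.88  -8.05] twist [-0.1  0.  25.7] j6 90.0
```

```bash
python3 -m inch '[{"dp":[0,0,-8],"twist":[0,0,0],"hand":0},{"dp":[39,-34,-8],"twist":[0,0,26],"hand":0},{"dp":[39,-34,-8],"twist":[0,0,26],"hand":0},{"dp":[39,-34,-8],"twist":[0,0,26],"hand":0},{"dp":[39,-34,-8],"twist":[0,0,26],"hand":0},{"dp":[39,-34,-8],"twist":[0,0,26],"hand":0},{"dp":[39,-34,-8],"twist":[0,0,26],"hand":0},{"dp":[39,-34,-8],"twist":[0,0,26],"hand":0},{"dp":[39,-34,-8],"twist":[0,0,26],"hand":0},{"dp":[39,-34,-8],"twist":[0,0,26],"hand":0},{"dp":[39,-34,-8],"twist":[0,0,26],"hand":0},{"dp":[39,-34,-8],"twist":[0,0,26],"hand":0},{"dp":[39,-34,-8],"twist":[0,0,26],"hand":0}]' 60
python3 -c "
from h import *
st=sense();w=capture('wrist');np.savez('w1.npz',w=w,p=st['eef_pos'],q=st['tool_rot']);cv2.imwrite('pics/w1.png',w);print(st['t'])"
```

```text
t: 1.72
eef_pos: [0.4313, -0.0021, 0.4847]
tool_rot: [1.0, -0.002, -0.0, -0.001]
force: [-0.4, 0.4, 0.3]
grip_width: 1.001
grasp_force: 0.0
1.725
```

View pics/w1.png

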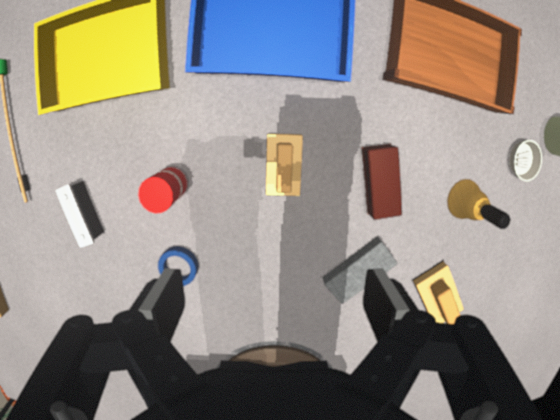

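Wrist view: sand block candidates are at (284,164) and (440,292). The wood block is at (384,181), chime bar (79,213), shaker top (160,191) and bell (465,198)/(495,215). The crate, blue tub and yellow tub are along the top.

Run:
```python
from h import *
d=np.load('w1.npz');w=d['w'];st=dict(eef_pos=d['p'],tool_rot=d['q'])
hsv=cv2.cvtColor(w,cv2.COLOR_BGR2HSV);H,S,V=cv2.split(hsv)
def m(c):return (c.astype(np.uint8)*255)
pine=m((H>10)&(H<28)&(S>70)&(V>90))
for s in[(284,164),(430,282)]:print("pine@16mm",rect("wrist",pine,.016,st,s))
print("wood@38",rect("wrist",m(((H<8)|(H>172))&(S>90)&(V<130)&(V>30)),.038,st,(384,181)))
print("wood px HSV",hsv[181,384],hsv[150,384],"chime",hsv[215,75],hsv[210,92],"shaker",hsv[191,160])
print("chime top@39",rect("wrist",m((S<40)&(V>200)),.039,st,(75,215)))
print("shaker top?",rect("wrist",m(((H<6)|(H>174))&(S>150)&(V>100)),.08,st,(160,191)))
print("bell handle top px?",hit("wrist",503,219,.116,st))
for k,q in dict(crate=[(404,0),(521,31),(513,112),(387,79)],blue=[(186,71),(352,80)],yellow=[(36,31),(157,0),(166,89),(41,112)]).items():
    print(k,[hit("wrist",u,v,.05,st)[:2].round(3) for u,v in q])
A=cv2.resize(w[110:220,220:350],(390,330),interpolation=2);B=cv2.resize(w[230:340,380:510],(390,330),interpolation=2)
cv2.imwrite("pics/pine.png",np.hstack([A,B]))
```

```text
pine@16mm ((array([435.1, -15.2], dtype=float32), np.float32(85.2), np.float32(48.7), np.float32(179.4)), (266, 134, 37, 62))
pine@16mm ((array([ 203.2, -297.3], dtype=float32), np.float32(149.0), np.float32(67.7), np.float32(32.4)), (413, 262, 51, 63))
wood@38 ((array([ 416.3, -152.5], dtype=float32), np.float32(99.3), np.float32(45.2), np.float32(7.5)), (367, 146, 34, 73))
wood px HSV [  5 151 130] [  5 143 130] chime [ 40   3 248] [23 18 58] shaker [  1 181 248]
chime top@39 ((array([370.9, 312.3], dtype=float32), np.float32(108.3), np.float32(34.4), np.float32(16.7)), (55, 180, 38, 68))
shaker top? ((array([414.8, 142.6], dtype=float32), np.float32(55.7), np.float32(45.0), np.float32(131.3)), (139, 173, 39, 40))
bell handle top px? [ 0.38822401 -0.30663753  0.116     ]
crate [array([ 0.667, -0.172]), array([ 0.664, -0.377]), array([ 0.533, -0.359]), array([ 0.555, -0.146])]
blue [array([0.563, 0.107]), array([ 0.55 , -0.099])]
yellow [array([0.663, 0.352]), array([0.666, 0.148]), array([0.542, 0.134]), array([0.535, 0.342])]
```

View pics/pine.png

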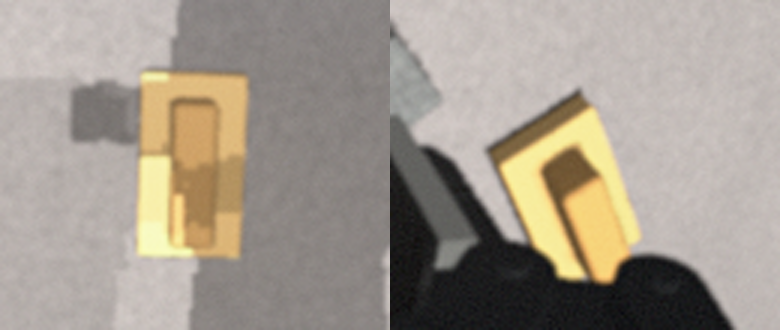

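The left crop, (284,164) in the wrist picture, measures 85.2 x 48.7 mm, so it is the smaller, wanted sand block. The one at (440,292) is wider (>60 mm) and not wanted. Next, a look farther out for the tubs.

```bash
python3 -m inch '[{"dp":[6,0,-1],"twist":[0,0,0],"hand":0},{"dp":[12,0,-1],"twist":[0,0,0],"hand":0},{"dp":[14,0,-1],"twist":[0,0,0],"hand":0},{"dp":[14,0,-1],"twist":[0,0,0],"hand":0},{"dp":[14,0,-1],"twist":[0,0,0],"hand":0},{"dp":[14,0,-1],"twist":[0,0,0],"hand":0}]'
python3 -c "
from h import *
st=sense();w=capture('wrist');np.savez('w2.npz',w=w,p=st['eef_pos'],q=st['tool_rot']);cv2.imwrite('pics/w2.png',w);print(st['t'])"
```

```text
t: 2.52
eef_pos: [0.5705, -0.0019, 0.4956]
tool_rot: [1.0, -0.001, 0.001, -0.001]
force: [0.7, -0.3, -0.6]
grip_width: 1.0
grasp_force: 0.0
2.525
```

View pics/w2.png

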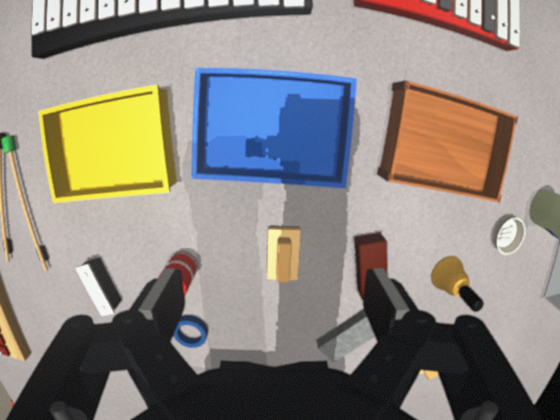

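The tubs are fully in view. Rim corner pixels: yellow (38,112) (160,86) (172,192) (54,201); blue (197,68) (356,78) (346,187) (192,178); crate (404,81) (517,117) (500,201) (382,181).

Run:
```python
from h import *
d=np.load('w2.npz');w=d['w'];st=dict(eef_pos=d['p'],tool_rot=d['q'])
for k,q in dict(crate=[(404,81),(517,117),(500,201),(382,181)],blue=[(197,68),(356,78),(346,187),(192,178)],yellow=[(38,112),(160,86),(172,192),(54,201)]).items():
    print(k,wrect(np.array([hit("wrist",u,v,.05,st)[:2] for u,v in q])))
H,S,V=cv2.split(cv2.cvtColor(w,cv2.COLOR_BGR2HSV))
m=lambda c:(c.astype(np.uint8)*255)
print("pine",rect("wrist",m((H>10)&(H<28)&(S>70)&(V>90)),.016,st,(284,240))[0])
go((.416,-.1525,.12),97.5);go((.416,-.1525,.024),97.5)
```

```text
crate (array([ 614.2, -262.9], dtype=float32), np.float32(214.6), np.float32(139.1), np.float32(82.9))
blue (array([6.285e+02, 6.000e-01], dtype=float32), np.float32(205.7), np.float32(145.2), np.float32(86.4))
yellow (array([609.6, 247.9], dtype=float32), np.float32(212.5), np.float32(144.1), np.float32(93.2))
pine (array([434.2, -14.7], dtype=float32), np.float32(93.9), np.float32(48.6), np.float32(178.4))
dp [-15.44  15.17  22.01] twist [-0.1 -0.1 -7.7] j6 180.0
dp [-15.45  15.19  31.61] twist [-0.1 -0.1 -7.7] j6 180.0
```

```bash
python3 -m inch '[{"dp":[-5,5,7],"twist":[0,0,-3],"hand":0},{"dp":[-10,10,14],"twist":[0,0,-7.7],"hand":0},{"dp":[-15.4,15.2,22],"twist":[0,0,-7.7],"hand":0},{"dp":[-15.4,15.2,22],"twist":[0,0,-7.7],"hand":0},{"dp":[-15.4,15.2,22],"twist":[0,0,-7.7],"hand":0},{"dp":[-15.4,15.2,22],"twist":[0,0,-7.7],"hand":0},{"dp":[-15.4,15.2,22],"twist":[0,0,-7.7],"hand":0},{"dp":[-15.4,15.2,22],"twist":[0,0,-7.7],"hand":0},{"dp":[-15.4,15.2,22],"twist":[0,0,-7.7],"hand":0}]'
python3 -c "
from h import *
st=sense();w=capture('wrist')
H,S,V=cv2.split(cv2.cvtColor(w,cv2.COLOR_BGR2HSV))
m=(((H<9)|(H>172))&(S>90)&(V>30)).astype(np.uint8)*255
r=rect('wrist',m,.038,st);print(r)
(c,l,s,y),_=r;go((.4163,-.1525,.024),97.5)"
```

```text
t: 3.7
eef_pos: [0.4183, -0.1524, 0.2755]
tool_rot: [0.998, 0.067, 0.001, -0.001]
force: [-0.3, 0.1, 0.6]
grip_width: 1.003
grasp_force: 0.0
((array([ 417. , -154.1], dtype=float32), np.float32(101.9), np.float32(43.1), np.float32(9.0)), (243, 154, 66, 140))
dp [-0.2   0.    9.62] twist [-0.1 -0.1  0.1] j6 152.0
```

```bash
python3 -m inch '[{"dp":[-0.1,0.1,5],"twist":[0,0,-1],"hand":0},{"dp":[-0.1,0.1,8.5],"twist":[0,0,-1],"hand":0},{"dp":[-0.1,0.1,9.6],"twist":[0,0,-1],"hand":0},{"dp":[-0.1,0.1,9.6],"twist":[0,0,-1],"hand":0},{"dp":[-0.1,0.1,9.6],"twist":[0,0,-1],"hand":255},{"dp":[-0.1,0.1,9.6],"twist":[0,0,-1],"hand":255},{"dp":[-0.1,0.1,9.6],"twist":[0,0,-1],"hand":255},{"dp":[-0.1,0.1,9.6],"twist":[0,0,-1],"hand":255},{"dp":[-0.1,0.1,9.6],"twist":[0,0,-1],"hand":255},{"dp":[-0.1,0.1,9.6],"twist":[0,0,-1],"hand":255}]' 60
python3 -c "
from h import *
go((.614,-.263,.14),87);go((.614,-.263,.029),87)"
```

```text
t: 5.0
eef_pos: [0.417, -0.1539, 0.1797]
tool_rot: [0.997, 0.075, 0.001, -0.001]
force: [0.1, 0.4, 6.5]
grip_width: 0.512
grasp_force: 62.5
dp [ 17.88  13.71 -11.5 ] twist [-0.1 -0.1 11.6] j6 151.0
dp [17.85 13.72 -0.4 ] twist [-0.1 -0.1 11.6] j6 151.0
```

```bash
python3 -m inch '[{"dp":[0,0,-3],"twist":[0,0,0],"hand":255},{"dp":[0,0,-9],"twist":[0,0,0],"hand":255},{"dp":[5,4,-11.5],"twist":[0,0,7],"hand":255},{"dp":[11,8,-11.5],"twist":[0,0,15],"hand":255},{"dp":[17.8,13.7,-11.5],"twist":[0,0,15],"hand":255},{"dp":[17.8,13.7,-11.5],"twist":[0,0,15],"hand":255},{"dp":[17.8,13.7,-11.5],"twist":[0,0,15],"hand":255},{"dp":[17.8,13.7,-11.5],"twist":[0,0,15],"hand":255},{"dp":[17.8,13.7,-11.5],"twist":[0,0,15],"hand":255},{"dp":[17.8,13.7,-11.5],"twist":[0,0,15],"hand":255},{"dp":[17.8,13.7,-11.5],"twist":[0,0,15],"hand":255}]'
python3 -c "
from h import *
st=sense();w=capture('wrist');np.savez('w3.npz',w=w,p=st['eef_pos'],q=st['tool_rot']);cv2.imwrite('pics/w3.png',w)"
```

```text
t: 6.38
eef_pos: [0.6124, -0.2625, 0.2937]
tool_rot: [0.998, -0.056, 0.0, -0.001]
force: [0.3, -0.7, -2.0]
grip_width: 0.521
grasp_force: 62.2
```

View pics/w3.png

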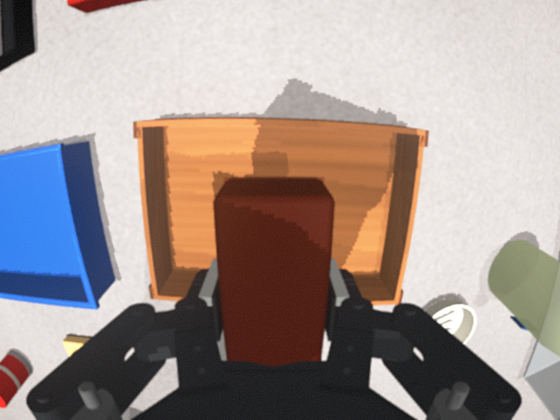

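The block is held over the crate. Crate rim corners are at (135,122) (428,132) (402,302) (150,298).

```bash
python3 -c "
from h import *
d=np.load('w3.npz');st=dict(eef_pos=d['p'],tool_rot=d['q'])
print(wrect(np.array([hit('wrist',u,v,.05,st)[:2] for u,v in [(135,122),(428,132),(402,302),(150,298)]])))
print([hit('wrist',u,v,.05,st)[:2].round(3) for u,v in [(135,122),(428,132),(402,302),(150,298)]])
go((.614,-.263,.029),83.5)
"
```

```text
(array([ 613.7, -266.2], dtype=float32), np.float32(208.0), np.float32(139.5), np.float32(82.4))
[array([ 0.696, -0.175]), array([ 0.667, -0.378]), array([ 0.531, -0.36 ]), array([ 0.558, -0.154])]
dp [ 0.15  0.05 10.96] twist [-0.1 -0.   0.1] j6 163.0
```

```bash
python3 -m inch '[{"dp":[0.1,0.2,5],"twist":[0,0,1],"hand":255},{"dp":[0.1,0.2,8],"twist":[0,0,1],"hand":255},{"dp":[0.1,0.2,10],"twist":[0,0,1],"hand":255},{"dp":[0.1,0.2,10.5],"twist":[0,0,1],"hand":255},{"dp":[0.1,0.2,10.8],"twist":[0,0,1],"hand":255},{"dp":[0.1,0.2,10.9],"twist":[0,0,1],"hand":255},{"dp":[0.1,0.2,10.9],"twist":[0,0,1],"hand":255}]'
```

```text
t: 7.3
eef_pos: [0.6139, -0.2648, 0.185]
tool_rot: [0.998, -0.065, 0.001, -0.001]
force: [0.4, -0.1, -3.5]
grip_width: 0.517
grasp_force: 62.2
```

```bash
python3 -m inch '[{"dp":[0,0,0.08],"twist":[0,0,0],"hand":255},{"dp":[0,0,0.15],"twist":[0,0,0],"hand":255},{"dp":[0,0,0.15],"twist":[0,0,0],"hand":255},{"dp":[0,0,0.15],"twist":[0,0,0],"hand":60},{"dp":[0,0,0.15],"twist":[0,0,0],"hand":60},{"dp":[0,0,0.15],"twist":[0,0,0],"hand":0},{"dp":[0,0,0.15],"twist":[0,0,0],"hand":0},{"dp":[0,0,-4],"twist":[0,0,0],"hand":0},{"dp":[0,0,-10],"twist":[0,0,0],"hand":0},{"dp":[0,0,-16],"twist":[0,0,0],"hand":0},{"dp":[0,0,-16],"twist":[0,0,0],"hand":0},{"dp":[0,0,-16],"twist":[0,0,0],"hand":0}]'
python3 -c "
from h import *
st=sense();w=capture('wrist');np.savez('w4.npz',w=w,p=st['eef_pos'],q=st['tool_rot'])
H,S,V=cv2.split(cv2.cvtColor(w,cv2.COLOR_BGR2HSV))
m=(((H<8)|(H>172))&(S>90)&(V>30)&(V<150)).astype(np.uint8)*255
cv2.imwrite('pics/w4.png',np.hstack([w,cv2.merge([m]*3)])[:, :].copy()[::1,::1] if 0 else w)
print(rect('wrist',m,.042,st));go((.434,-.015,.12),90)"
```

```text
t: 8.8
eef_pos: [0.6135, -0.265, 0.3438]
tool_rot: [0.998, -0.065, -0.0, -0.001]
force: [-0.6, 0.1, -0.8]
grip_width: 0.998
grasp_force: 0.0
((array([ 612.7, -264.2], dtype=float32), np.float32(100.4), np.float32(43.1), np.float32(172.5)), (248, 144, 51, 111))
dp [-21.01 -22.44   6.87] twist [-0.2  0.1 -7.4] j6 164.0
```

View pics/w4.png

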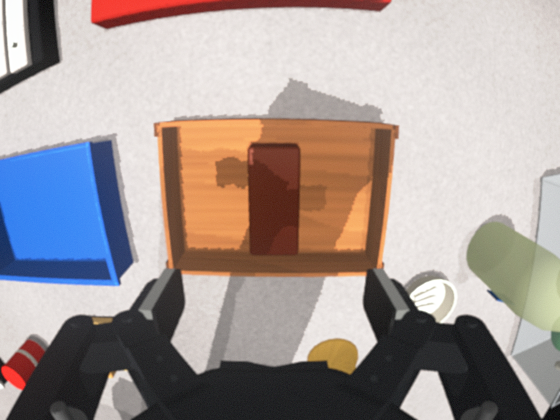

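```bash
python3 -m inch '[{"dp":[-6,-6,0],"twist":[0,0,-2],"hand":0},{"dp":[-12,-12,0],"twist":[0,0,-5],"hand":0},{"dp":[-18,-18,3],"twist":[0,0,-7.4],"hand":0},{"dp":[-21,-22.4,7],"twist":[0,0,-7.4],"hand":0},{"dp":[-21,-22.4,7],"twist":[0,0,-7.4],"hand":0},{"dp":[-21,-22.4,7],"twist":[0,0,-7.4],"hand":0},{"dp":[-21,-22.4,7],"twist":[0,0,-7.4],"hand":0},{"dp":[-21,-22.4,7],"twist":[0,0,-7.4],"hand":0},{"dp":[-21,-22.4,7],"twist":[0,0,-7.4],"hand":0}]'
python3 -c "
from h import *
st=sense();w=capture('wrist');np.savez('w5.npz',w=w,p=st['eef_pos'],q=st['tool_rot']);cv2.imwrite('pics/w5.png',w)
H,S,V=cv2.split(cv2.cvtColor(w,cv2.COLOR_BGR2HSV))
m=((H>10)&(H<28)&(S>70)&(V>60)).astype(np.uint8)*255
r=rect('wrist',m,.016,st);print(r)
go((.434,-.015,.036),90)"
```

```text
t: 9.98
eef_pos: [0.4353, -0.0164, 0.275]
tool_rot: [1.0, -0.001, 0.0, -0.001]
force: [-0.6, 0.2, 1.1]
grip_width: 0.999
grasp_force: 0.0
((array([433.8, -14.6], dtype=float32), np.float32(90.4), np.float32(48.2), np.float32(178.2)), (240, 158, 68, 115))
dp [-0.12 -0.11  8.39] twist [-0.1 -0.  -0.1] j6 178.0
```

View pics/w5.png

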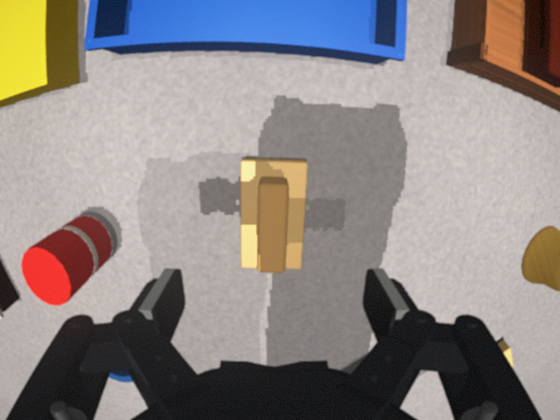

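The sand block sits centred between the open fingers: base corners (241,158) (307,159) (302,268) (241,270), rail end at (262,178)-(287,178).

```bash
python3 -c "
from h import *
d=np.load('w5.npz');st=dict(eef_pos=d['p'],tool_rot=d['q'])
print(wrect(np.array([hit('wrist',u,v,.016,st)[:2] for u,v in [(241,158),(307,159),(302,268),(241,270)]])))
print(wrect(np.array([hit('wrist',u,v,.044,st)[:2] for u,v in [(262,178),(287,178),(288,271),(257,271)]])))
for x in (.433,.4345): go((x,-.0145,.036),89)"
```

```text
(array([434.3, -14.7], dtype=float32), np.float32(88.9), np.float32(48.5), np.float32(179.0))
(array([437.3, -15. ], dtype=float32), np.float32(65.8), np.float32(21.7), np.float32(179.9))
dp [-0.22 -0.16  8.39] twist [-0.1 -0.   0.9] j6 178.0
dp [-0.07 -0.16  8.39] twist [-0.1 -0.   0.9] j6 178.0
```

```bash
python3 -m inch '[{"dp":[0,-0.15,5],"twist":[0,0,0.5],"hand":0},{"dp":[0,-0.15,7.5],"twist":[0,0,0.5],"hand":60},{"dp":[0,-0.15,8.4],"twist":[0,0,0.5],"hand":90},{"dp":[0,-0.15,8.4],"twist":[0,0,0.5],"hand":120},{"dp":[0,-0.15,8.4],"twist":[0,0,0.5],"hand":255},{"dp":[0,-0.15,8.4],"twist":[0,0,0.5],"hand":255},{"dp":[0,-0.15,8.4],"twist":[0,0,0.5],"hand":255},{"dp":[0,-0.15,8.4],"twist":[0,0,0.5],"hand":255},{"dp":[0,-0.15,8.4],"twist":[0,0,0.5],"hand":255},{"dp":[0,-0.15,6],"twist":[0,0,0.5],"hand":255},{"dp":[0,-0.15,0],"twist":[0,0,0.5],"hand":255},{"dp":[0,-0.15,-1],"twist":[0,0,0.5],"hand":255},{"dp":[0,-0.15,-1],"twist":[0,0,0.5],"hand":255}]' 40
python3 -c "
from h import *
st=sense();w=capture('wrist');np.savez('w6.npz',w=w,p=st['eef_pos'],q=st['tool_rot']);cv2.imwrite('pics/w6.png',w)
for z in (.15,.078+.003,):go((.6127,-.2642,z),82.5)"
```

```text
t: 11.65
eef_pos: [0.4345, -0.0141, 0.2852]
tool_rot: [1.0, -0.005, 0.001, -0.001]
force: [-0.5, 0.3, -2.0]
grip_width: 0.228
grasp_force: 39.6
dp [18.09 24.84 -2.16] twist [-0.1  0.   7. ] j6 179.0
dp [18.1  24.85  4.74] twist [-0.1  0.   7. ] j6 179.0
```

View pics/w6.png

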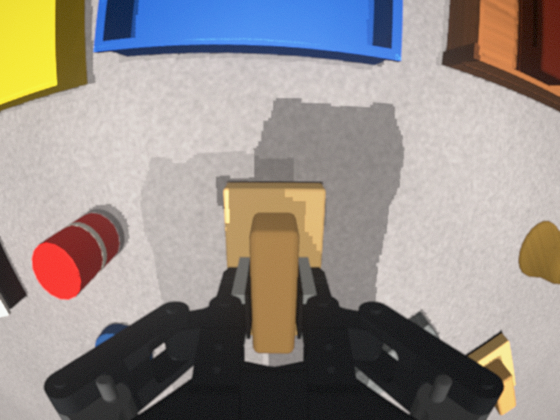

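The block is held level: front edge of the base at (227,187)-(323,187), rail between the pads.

```bash
python3 -c "
from h import *
d=np.load('w6.npz');st=dict(eef_pos=d['p'],tool_rot=d['q'])
T=R.from_quat(d['q'])
for u,v,dz in [(227,186,-.020),(323,186,-.020),(255,214,.008),(296,214,.008),(255,352,.008),(293,352,.008)]:
  p=hit('wrist',u,v,d['p'][2]-.155+dz,st);print((T.inv().apply(p-d['p'])*1000).round(1))
d=np.load('w4.npz');st=dict(eef_pos=d['p'],tool_rot=d['q']) 
print(wrect(np.array([hit('wrist',u,v,.042,st)[:2] for u,v in [(249,144),(299,145),(297,255),(248,254)]])))
"
```

```text
[ 42.6 -21.6 175.1]
[ 42.6  22.8 175. ]
[ 38.1  -7.2 147.1]
[ 38.1   8.4 147.1]
[-30.8  -8.9 147. ]
[-30.7   9.1 146.9]
(array([ 612.2, -264.2], dtype=float32), np.float32(100.6), np.float32(45.3), np.float32(171.3))
```

```bash
python3 -m inch '[{"dp":[5,6,-2],"twist":[0,0,2],"hand":255},{"dp":[10,13,-2],"twist":[0,0,5],"hand":255},{"dp":[15,19,-2],"twist":[0,0,7.2],"hand":255},{"dp":[18.1,24.8,-2],"twist":[0,0,7.2],"hand":255},{"dp":[18.1,24.8,-2],"twist":[0,0,7.2],"hand":255},{"dp":[18.1,24.8,-2],"twist":[0,0,7.2],"hand":255},{"dp":[18.1,24.8,-2],"twist":[0,0,7.2],"hand":255},{"dp":[18.1,24.8,-2],"twist":[0,0,7.2],"hand":255},{"dp":[18.1,24.8,0],"twist":[0,0,7.2],"hand":255},{"dp":[18.1,24.8,3],"twist":[0,0,7.2],"hand":255},{"dp":[18.1,24.8,4.2],"twist":[0,0,7.2],"hand":255},{"dp":[18.1,24.8,4.2],"twist":[0,0,7.2],"hand":255},{"dp":[18.1,24.8,4.2],"twist":[0,0,7.2],"hand":255}]'
python3 -c "
from h import *
go((.6125,-.2642,.078),82.3)"
```

```text
t: 13.32
eef_pos: [0.6133, -0.2635, 0.2435]
tool_rot: [0.998, -0.067, 0.001, -0.001]
force: [0.8, -0.3, -0.5]
grip_width: 0.226
grasp_force: 39.6
dp [-0.07  0.08  1.05] twist [-0.1 -0.1 -0. ] j6 164.0
```

```bash
python3 -m inch '[{"dp":[-0.07,0.08,0.5],"twist":[0,0,0],"hand":255},{"dp":[-0.07,0.08,0.8],"twist":[0,0,0],"hand":255},{"dp":[-0.07,0.08,0.95],"twist":[0,0,0],"hand":255},{"dp":[-0.07,0.08,1.0],"twist":[0,0,0],"hand":255},{"dp":[-0.07,0.08,1.0],"twist":[0,0,0],"hand":255}]'
```

```text
t: 13.95
eef_pos: [0.6121, -0.2645, 0.234]
tool_rot: [0.998, -0.068, 0.001, -0.001]
force: [-4.0, 2.2, 9.2]
grip_width: 0.229
grasp_force: 41.1
```

In contact (9 N). I'll release, lift and check.

```bash
python3 -m inch '[{"dp":[0,0,-0.03],"twist":[0,0,0],"hand":180},{"dp":[0,0,-0.03],"twist":[0,0,0],"hand":150},{"dp":[0,0,-0.03],"twist":[0,0,0],"hand":120},{"dp":[0,0,-0.03],"twist":[0,0,0],"hand":120},{"dp":[0,0,-3],"twist":[0,0,0],"hand":120},{"dp":[0,0,-9],"twist":[0,0,0],"hand":0},{"dp":[0,0,-12],"twist":[0,0,0],"hand":0},{"dp":[0,0,-12],"twist":[0,0,0],"hand":0},{"dp":[0,0,-12],"twist":[0,0,0],"hand":0}]'
python3 -c "
from h import *
st=sense();w=capture('wrist');np.savez('w7.npz',w=w,p=st['eef_pos'],q=st['tool_rot']);cv2.imwrite('pics/w7.png',cv2.resize(w[80:300,130:430],(750,550)))
"
```

```text
t: 15.08
eef_pos: [0.6121, -0.2646, 0.3511]
tool_rot: [0.998, -0.067, -0.001, -0.001]
force: [-0.7, 0.6, -0.6]
grip_width: 1.0
grasp_force: 0.0
```

View pics/w7.png

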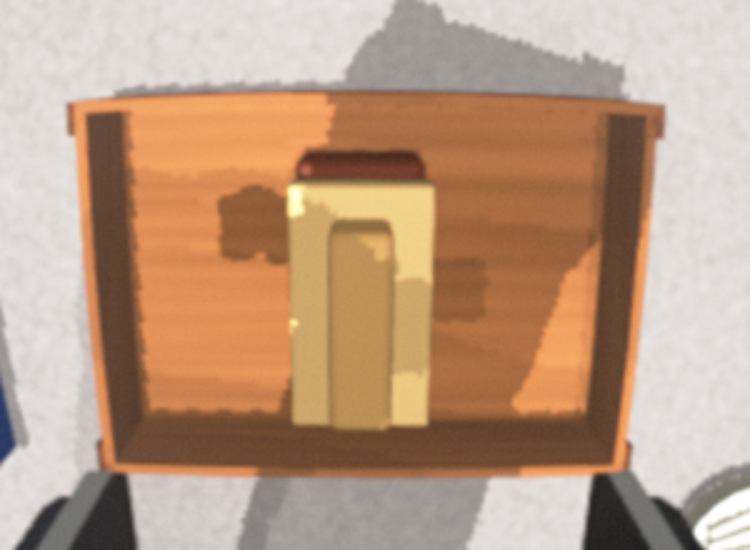

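The sand block sits flat and lengthways on the rosewood. Crop corners: base (290,183) (434,185) (428,425) (292,425), rosewood's far end at y≈152.

```bash
python3 -c "
from h import *
d=np.load('w7.npz');st=dict(eef_pos=d['p'],tool_rot=d['q'])
f=lambda a,z:np.array([hit('wrist',130+x/2.5,80+y/2.5,z,st)[:2] for x,y in a])
print(wrect(f([(290,183),(434,185),(428,425),(292,425)],.058)))
T=R.from_quat(d['q'])
for p in f([(297,152),(425,152)],.042):print('wood far',(T.inv().apply(np.r_[p,.042]-d['p'])*1000).round(1))
for p in f([(290,183),(434,185),(428,425),(292,425)],.058):print('sand',(T.inv().apply(np.r_[p,.058]-d['p'])*1000).round(1))
go((.39,-.31,.2),90)
"
```

```text
(array([ 611.5, -264.2], dtype=float32), np.float32(85.8), np.float32(48.4), np.float32(172.3))
wood far [ 51.4 -21.1 309. ]
wood far [ 51.4  22.8 308.9]
sand [ 42.7 -22.4 293.1]
sand [ 42.   24.6 292.9]
sand [-43.1  24.7 293.1]
sand [-43.2 -23.8 293.2]
dp [-21.39   7.49  -0.42] twist [-0.2  0.1 -7.7] j6 164.0
```

```bash
python3 -m inch '[{"dp":[0,-5,-1],"twist":[0,0,-10],"hand":0},{"dp":[0,-10,-1],"twist":[0,0,-20],"hand":0},{"dp":[-3,-15,-1],"twist":[0,0,-30],"hand":0},{"dp":[-6,-20,-1],"twist":[0,0,-40],"hand":0},{"dp":[-9,-25,-1],"twist":[0,0,-50],"hand":0},{"dp":[-12,-30,-1],"twist":[0,0,-60],"hand":0},{"dp":[-14,-35,-1],"twist":[0,0,-70],"hand":0},{"dp":[-14,-40,-1],"twist":[0,0,-80],"hand":0},{"dp":[-14,-45,-1],"twist":[0,0,-90],"hand":0},{"dp":[-14,-50,-1],"twist":[0,0,-100],"hand":0},{"dp":[-14,-50,-1],"twist":[0,0,-100],"hand":0},{"dp":[-14,-50,-1],"twist":[0,0,-100],"hand":0}]'
python3 -c "
from h import *
go((.371,.312,.15),106.7);print(sense()['joints'])
"
```

```text
t: 16.62
eef_pos: [0.5405, 0.2495, 0.3618]
tool_rot: [0.693, 0.721, -0.001, -0.001]
force: [0.2, -1.2, -0.3]
grip_width: 0.999
grasp_force: 0.0
dp [  6.9  -16.68   5.72] twist [-0.2  0.  75.5] j6 113.0
[4.32059001e-01 2.63090741e-01 3.47444440e-02 1.34428648e+00
 1.77413787e-03 1.96395145e+00]
```

```bash
python3 -m inch '[{"dp":[2,-5,2],"twist":[0,0,-10],"hand":0},{"dp":[4,-10,4],"twist":[0,0,-20],"hand":0},{"dp":[6.9,-16.7,5.7],"twist":[0,0,-30],"hand":0},{"dp":[6.9,-16.7,5.7],"twist":[0,0,-40],"hand":0},{"dp":[6.9,-16.7,5.7],"twist":[0,0,-50],"hand":0},{"dp":[6.9,-16.7,5.7],"twist":[0,0,-60],"hand":0},{"dp":[6.9,-16.7,5.7],"twist":[0,0,-70],"hand":0},{"dp":[6.9,-16.7,5.7],"twist":[0,0,-80],"hand":0},{"dp":[6.9,-16.7,5.7],"twist":[0,0,-90],"hand":0},{"dp":[6.9,-16.7,5.7],"twist":[0,0,-100],"hand":0},{"dp":[6.9,-16.7,5.7],"twist":[0,0,-104.5],"hand":0},{"dp":[6.9,-16.7,5.7],"twist":[0,0,-104.5],"hand":0},{"dp":[6.9,-16.7,5.7],"twist":[0,0,-104.5],"hand":0}]'
python3 -c "
from h import *
st=sense();w=capture('wrist');np.savez('w8.npz',w=w,p=st['eef_pos'],q=st['tool_rot']);cv2.imwrite('pics/w8.png',w)
"
```

```text
t: 18.25
eef_pos: [0.3713, 0.3114, 0.3063]
tool_rot: [-0.144, 0.99, 0.001, 0.0]
force: [0.0, 0.7, -0.0]
grip_width: 1.001
grasp_force: 0.0
```

View pics/w8.png

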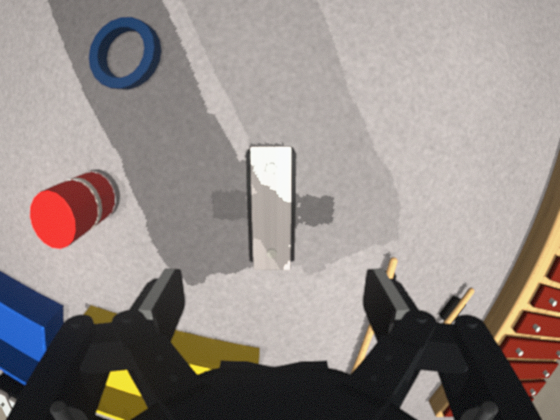

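The chime bar lies between the fingers. Bar corners are (250,147) (292,147) (291,269) (254,268), with the box edges showing on both sides at x 247 and 296.

```bash
python3 -c "
from h import *
d=np.load('w8.npz');st=dict(eef_pos=d['p'],tool_rot=d['q'])
r=wrect(np.array([hit('wrist',u,v,.039,st)[:2] for u,v in [(250,147),(292,147),(291,269),(254,268)]]));print(r)
go((r[0][0]/1e3,r[0][1]/1e3,.021),r[3]+90);print(sense()['joints'][5])"
```

```text
(array([369. , 310.1], dtype=float32), np.float32(99.6), np.float32(30.7), np.float32(17.1))
dp [ 0.27 -0.1  13.03] twist [ 0.1  0.  -0.5] j6 23.0
0.4073655915049966
```

```bash
python3 -m inch '[{"dp":[0.27,-0.1,6],"twist":[0,0,-0.5],"hand":0},{"dp":[0.27,-0.1,11],"twist":[0,0,-0.5],"hand":0},{"dp":[0.27,-0.1,13],"twist":[0,0,-0.5],"hand":0},{"dp":[0.27,-0.1,13],"twist":[0,0,-0.5],"hand":0},{"dp":[0.27,-0.1,13],"twist":[0,0,-0.5],"hand":255},{"dp":[0.27,-0.1,13],"twist":[0,0,-0.5],"hand":255},{"dp":[0.27,-0.1,13],"twist":[0,0,-0.5],"hand":255},{"dp":[0.27,-0.1,13],"twist":[0,0,-0.5],"hand":255},{"dp":[0.27,-0.1,13],"twist":[0,0,-0.5],"hand":255},{"dp":[0.27,-0.1,13],"twist":[0,0,-0.5],"hand":255}]' 60
python3 -c "
from h import *
a=np.radians(86.4-90);c=np.array([.6285,.0006]);ex=np.array([np.cos(a),np.sin(a)]);ey=np.array([-ex[1],ex[0]])
t=c+.040*ey;print(t,'bell',c-.045*ey)
go((*t,.15),86.4);go((*t,.025),86.4)"
```

```text
t: 19.55
eef_pos: [0.3695, 0.311, 0.1778]
tool_rot: [-0.15, 0.989, 0.002, 0.001]
force: [0.2, -0.2, 6.6]
grip_width: 0.433
grasp_force: 61.3
[0.63101162 0.04052107] bell [ 0.62567443 -0.0443112 ]
dp [-16.99 -33.56 -12.76] twist [ 0.2  0.2 20.9] j6 23.0
dp [-16.95 -33.59  -0.26] twist [ 0.2  0.2 20.9] j6 23.0
```

```bash
python3 -m inch '[{"dp":[0,0,-4],"twist":[0,0,0],"hand":255},{"dp":[0,0,-10],"twist":[0,0,0],"hand":255},{"dp":[-3,-5,-12.8],"twist":[0,0,5],"hand":255},{"dp":[-6,-10,-12.8],"twist":[0,0,10],"hand":255},{"dp":[-8,-15,-12.8],"twist":[0,0,15],"hand":255},{"dp":[-11,-21,-12.8],"twist":[0,0,20.9],"hand":255},{"dp":[-14,-27,-12.8],"twist":[0,0,20.9],"hand":255},{"dp":[-17,-33.6,-12.8],"twist":[0,0,20.9],"hand":255},{"dp":[-17,-33.6,-12.8],"twist":[0,0,20.9],"hand":255},{"dp":[-17,-33.6,-12.8],"twist":[0,0,20.9],"hand":255},{"dp":[-17,-33.6,-12.8],"twist":[0,0,20.9],"hand":255}]'
python3 -c "
from h import *
st=sense();w=capture('wrist');np.savez('w9.npz',w=w,p=st['eef_pos'],q=st['tool_rot']);cv2.imwrite('pics/w9.png',w)
"
```

```text
t: 20.92
eef_pos: [0.6302, 0.0409, 0.3036]
tool_rot: [0.031, 1.0, 0.001, -0.001]
force: [0.3, 0.2, -3.3]
grip_width: 0.435
grasp_force: 61.2
```

View pics/w9.png

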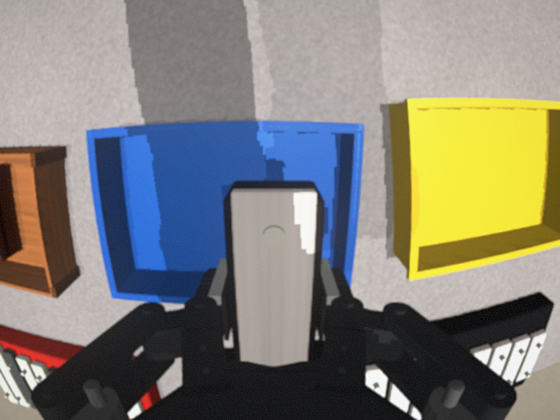

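The chime bar is held level above the blue tub. Rim corners are (88,130) (363,125) (112,297), with the right edge hitting about (352,290).

```bash
python3 -c "
from h import *
d=np.load('w9.npz');st=dict(eef_pos=d['p'],tool_rot=d['q'])
P=[hit('wrist',u,v,.05,st)[:2] for u,v in [(88,130),(363,125),(112,297),(352,290)]];print(np.round(P,4))
print('yellow',[hit('wrist',u,v,.05,st)[:2].round(4) for u,v in[(408,99),(413,280)]])
"
```

```text
[[ 0.5486 -0.0952]
 [ 0.5634  0.1085]
 [ 0.6935 -0.107 ]
 [ 0.6941  0.1019]]
yellow [array([0.5445, 0.1435]), array([0.691, 0.156])]
```

```bash
python3 -m inch '[{"dp":[0,0,6],"twist":[0,0,0],"hand":255},{"dp":[0,0,9.5],"twist":[0,0,0],"hand":255},{"dp":[0,0,11],"twist":[0,0,0],"hand":255},{"dp":[0,0,11.7],"twist":[0,0,0],"hand":255},{"dp":[0,0,12.0],"twist":[0,0,0],"hand":255},{"dp":[0,0,12.1],"twist":[0,0,0],"hand":255},{"dp":[0,0,12.15],"twist":[0,0,0],"hand":255},{"dp":[0,0,12.15],"twist":[0,0,0],"hand":255}]'
```

```text
t: 21.98
eef_pos: [0.6312, 0.0402, 0.1828]
tool_rot: [0.032, 0.999, 0.001, 0.0]
force: [0.2, 0.0, -1.9]
grip_width: 0.436
grasp_force: 61.2
```

```bash
python3 -m inch '[{"dp":[0,0,0.1],"twist":[0,0,0],"hand":255},{"dp":[0,0,0.1],"twist":[0,0,0],"hand":255},{"dp":[0,0,0.1],"twist":[0,0,0],"hand":100},{"dp":[0,0,0.1],"twist":[0,0,0],"hand":90},{"dp":[0,0,0.1],"twist":[0,0,0],"hand":90},{"dp":[0,0,-4],"twist":[0,0,0],"hand":90},{"dp":[0,0,-10],"twist":[0,0,0],"hand":0},{"dp":[0,0,-16],"twist":[0,0,0],"hand":0},{"dp":[0,0,-20],"twist":[0,0,0],"hand":0},{"dp":[0,0,-20],"twist":[0,0,0],"hand":0},{"dp":[0,0,-20],"twist":[0,0,0],"hand":0}]'
python3 -c "
from h import *
st=sense();w=capture('wrist');np.savez('w10.npz',w=w,p=st['eef_pos'],q=st['tool_rot']);cv2.imwrite('pics/w10.png',w)
d=np.load('w1.npz');s1=dict(eef_pos=d['p'],tool_rot=d['q'])
go((.39,-.31,.2),90)"
```

```text
t: 23.35
eef_pos: [0.6309, 0.0398, 0.3816]
tool_rot: [0.032, 0.999, 0.001, -0.0]
force: [0.1, -0.4, -0.7]
grip_width: 1.001
grasp_force: 0.0
dp [ 21.81 -36.44   2.56] twist [ 0.1 -0.1 -3.6] j6 7.0
```

View pics/w10.png

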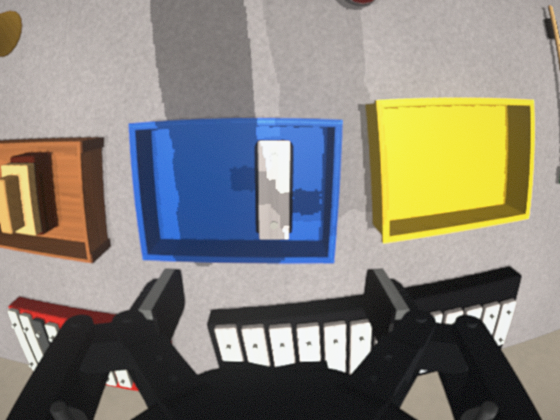

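The chime bar lies flat in the right half of the blue tub, (257-292, 141-240), and the left half is free for the bell.

```bash
python3 -m inch '[{"dp":[3,-6,0],"twist":[0,0,0],"hand":0},{"dp":[7,-11,0],"twist":[0,0,0],"hand":0},{"dp":[10,-16,0],"twist":[0,0,-3.6],"hand":0},{"dp":[13,-22,0],"twist":[0,0,-3.6],"hand":0},{"dp":[16,-27,0],"twist":[0,0,-3.6],"hand":0},{"dp":[19,-32,0],"twist":[0,0,-3.6],"hand":0},{"dp":[21.8,-36.4,0],"twist":[0,0,-3.6],"hand":0},{"dp":[21.8,-36.4,0],"twist":[0,0,-3.6],"hand":0},{"dp":[21.8,-36.4,0],"twist":[0,0,-3.6],"hand":0},{"dp":[21.8,-36.4,0],"twist":[0,0,-3.6],"hand":0},{"dp":[21.8,-36.4,0],"twist":[0,0,-3.6],"hand":0}]'
python3 - <<'E'
from h import *
st=sense();w=capture('wrist');np.savez('w11.npz',w=w,p=st['eef_pos'],q=st['tool_rot']);cv2.imwrite('pics/w11.png',w)
H,S,V=cv2.split(cv2.cvtColor(w,cv2.COLOR_BGR2HSV))
for n,m in dict(brass=(H>14)&(H<30)&(S>110)&(V>50),black=(V<45)).items():
    m=m.astype(np.uint8)*255;m[330:]=0
    cs,_=cv2.findContours(m,cv2.RETR_EXTERNAL,cv2.CHAIN_APPROX_SIMPLE)
    for c in cs:
        if cv2.contourArea(c)>150:print(n,cv2.boundingRect(c),cv2.contourArea(c),cv2.minEnclosingCircle(c))
E
```

```text
t: 24.78
eef_pos: [0.391, -0.3088, 0.3813]
tool_rot: [-0.001, 1.0, 0.001, -0.0]
force: [1.1, -0.1, 1.0]
grip_width: 1.0
grasp_force: 0.0
brass (536, 278, 24, 52) 876.5 ((547.5, 303.5), 27.97330093383789)
brass (241, 148, 59, 55) 2070.5 ((270.1181945800781, 176.9727325439453), 29.72452735900879)
brass (240, 0, 104, 76) 1776.5 ((291.5, 23.0), 56.402671813964844)
black (61, 295, 122, 35) 1588.0 ((121.5, 316.5), 61.77792739868164)
black (364, 271, 141, 59) 2414.0 ((435.04351806640625, 298.39068603515625), 71.69055938720703)
black (257, 182, 26, 22) 256.0 ((269.5, 194.91175842285156), 13.151667594909668)
```

Run:
```python
from h import *
d=np.load('w11.npz');st=dict(eef_pos=d['p'],tool_rot=d['q']);w=d['w']
H,S,V=cv2.split(cv2.cvtColor(w,cv2.COLOR_BGR2HSV))
print(hit('wrist',270.5,148,.003,st),hit('wrist',241,176,.003,st),hit('wrist',300,176,.003,st))
for r in range(170,244,4):print(r,"V",V[r,252:292:3],"S",S[r,270])
```

```text
[ 0.3519588  -0.31098671  0.003     ] [ 0.38264294 -0.3433433   0.003     ] [ 0.38265963 -0.27872911  0.003     ]
170 V [132 132 141 139 146 147 145 131 132 131 126 123 121 120] S 149
174 V [135 134 141 170 184 189 168 163 162 144 132 124 122 119] S 156
178 V [126 137 153 156 159 166 163 164 156 162 155 129 122 120] S 153
182 V [131 158 159 148  89  49  50  51 109 154 155 154 125 119] S 51
186 V [140 153 145  41  40  44  37  46  41  53 155 154 131 119] S 21
190 V [138 153  54  43  41  42  37  45  40  40  87 153 132 113] S 21
194 V [128 136  39  42  45  40  45  43  42  43  62 155 119 109] S 23
198 V [106  85  47  45  41  46  45  48  46  45  48 143 103 109] S 34
202 V [137  58  43  46  44  50  48  47  46  47  46  96 118 126] S 27
206 V [144  60  45  45  48  44  48  48  45  46  44 115 126 124] S 21
210 V [145  74  47  42  47  46  47  50  48  41  44 125 127 141] S 27
214 V [147 145  51  47  43  46  44  45  48  51 122 197 200 194] S 17
218 V [139 142 141  92  44  41  44  44  69 127 182 212 207 215] S 12
222 V [145 151 145 147 144 141 139 137 143 186 215 211 211 216] S 15
226 V [147 147 147 148 146 142 144 148 144 200 208 210 218 217] S 14
230 V [147 144 147 148 149 144 140 145 166 211 215 214 208 219] S 13
234 V [145 147 148 154 146 147 147 150 163 205 217 215 212 207] S 14
238 V [145 146 146 154 150 148 148 147 199 203 216 213 216 215] S 12
242 V [148 147 150 147 144 146 148 211 216 212 211 211 211 211] S 10
```

Run:
```python
from h import *
d=np.load('w11.npz');st=dict(eef_pos=d['p'],tool_rot=d['q'])
print(hit('wrist',269.5,206.5,.114,st),hit('wrist',269.5,220,.112,st))
go((.387,-.311,.16),90);go((.387,-.311,.093),90)
```

```text
[ 0.38408541 -0.31106206  0.114     ] [ 0.39569611 -0.31111385  0.112     ]
dp [ 0.39 -0.23  6.64] twist [ 0.1 -0.   0.1] j6 -38.0
dp [ 0.39 -0.25 13.34] twist [ 0.1 -0.   0.1] j6 -38.0
```

```bash
python3 -m inch '[{"dp":[0.6,-0.25,6],"twist":[0,0,0],"hand":0},{"dp":[0.6,-0.25,11],"twist":[0,0,0],"hand":0},{"dp":[0.6,-0.25,13.3],"twist":[0,0,0],"hand":60},{"dp":[0.6,-0.25,13.3],"twist":[0,0,0],"hand":100},{"dp":[0.6,-0.25,13.3],"twist":[0,0,0],"hand":255},{"dp":[0.6,-0.25,13.3],"twist":[0,0,0],"hand":255},{"dp":[0.6,-0.25,13.3],"twist":[0,0,0],"hand":255},{"dp":[0.6,-0.25,13.3],"twist":[0,0,0],"hand":255},{"dp":[0.6,-0.25,13.3],"twist":[0,0,0],"hand":255}]' 60
python3 -c "
from h import *
go((.6245,-.046,.2),86);go((.6245,-.046,.097),86)"
```

```text
t: 25.95
eef_pos: [0.3849, -0.3121, 0.2502]
tool_rot: [0.0, 1.0, 0.0, 0.001]
force: [-0.7, 1.8, 6.2]
grip_width: 0.265
grasp_force: 59.1
dp [-23.98  26.63 -10.38] twist [0.1 0.2 4. ] j6 -39.0
dp [-23.95  26.62  -0.08] twist [0.1 0.2 4. ] j6 -39.0
```

```bash
python3 -m inch '[{"dp":[0,0,-4],"twist":[0,0,0],"hand":255},{"dp":[0,0,-9],"twist":[0,0,0],"hand":255},{"dp":[-4,5,-11],"twist":[0,0,4],"hand":255},{"dp":[-8,9,-11],"twist":[0,0,4],"hand":255},{"dp":[-12,14,-11],"twist":[0,0,4],"hand":255},{"dp":[-16,18,-11],"twist":[0,0,4],"hand":255},{"dp":[-20,22.5,-11],"twist":[0,0,4],"hand":255},{"dp":[-24,26.6,-11],"twist":[0,0,4],"hand":255},{"dp":[-24,26.6,-11],"twist":[0,0,4],"hand":255},{"dp":[-24,26.6,-11],"twist":[0,0,4],"hand":255},{"dp":[-24,26.6,-11],"twist":[0,0,4],"hand":255},{"dp":[-24,26.6,-5],"twist":[0,0,4],"hand":255},{"dp":[-24,26.6,-2],"twist":[0,0,4],"hand":255},{"dp":[-24,26.6,-1],"twist":[0,0,4],"hand":255},{"dp":[-24,26.6,-1],"twist":[0,0,4],"hand":255}]'
```

```text
t: 27.82
eef_pos: [0.6242, -0.0467, 0.2597]
tool_rot: [0.036, 0.999, 0.001, 0.0]
force: [0.4, -0.3, -1.1]
grip_width: 0.261
grasp_force: 59.5
```

```bash
python3 -m inch '[{"dp":[0,0,0.25],"twist":[0,0,0],"hand":255},{"dp":[0,0,0.45],"twist":[0,0,0],"hand":255},{"dp":[0,0,0.6],"twist":[0,0,0],"hand":255},{"dp":[0,0,0.6],"twist":[0,0,0],"hand":255}]'
```

```text
t: 28.32
eef_pos: [0.6248, -0.0459, 0.2543]
tool_rot: [0.035, 0.999, 0.001, 0.001]
force: [-1.3, 0.7, 5.4]
grip_width: 0.265
grasp_force: 60.1
```

```bash
python3 -m inch '[{"dp":[0,0,-0.03],"twist":[0,0,0],"hand":170},{"dp":[0,0,-0.03],"twist":[0,0,0],"hand":130},{"dp":[0,0,-0.03],"twist":[0,0,0],"hand":100},{"dp":[0,0,-0.03],"twist":[0,0,0],"hand":80},{"dp":[0,0,-4],"twist":[0,0,0],"hand":80},{"dp":[0,0,-9],"twist":[0,0,0],"hand":40},{"dp":[0,0,-11],"twist":[0,0,0],"hand":0},{"dp":[0,0,-11],"twist":[0,0,0],"hand":0}]'
python3 - <<'E'
from h import *
st=sense();w=capture('wrist');np.savez('w12.npz',w=w,p=st['eef_pos'],q=st['tool_rot'])
H,S,V=cv2.split(cv2.cvtColor(w,cv2.COLOR_BGR2HSV))
m=((H>14)&(H<30)&(S>110)&(V>50)).astype(np.uint8)*255
cs,_=cv2.findContours(m,cv2.RETR_EXTERNAL,cv2.CHAIN_APPROX_SIMPLE)
for c in cs:
    if cv2.contourArea(c)>150:print(cv2.boundingRect(c))
go((.418,.141,.2),90)
E
```

```text
t: 29.32
eef_pos: [0.6249, -0.0463, 0.365]
tool_rot: [0.035, 0.999, 0.001, 0.002]
force: [0.1, 0.1, -0.4]
grip_width: 1.002
grasp_force: 0.0
(37, 161, 54, 84)
(243, 155, 62, 57)
(442, 106, 118, 139)
dp [21.93 17.23  0.83] twist [ 0.1  0.  -4. ] j6 -0.0
```

The bell's outline matches the one before the lift, so it stands upright. Now to the shaker.

```bash
python3 -m inch '[{"dp":[5,4,0],"twist":[0,0,-2],"hand":0},{"dp":[10,8,0],"twist":[0,0,-4],"hand":0},{"dp":[15,12,0],"twist":[0,0,-4],"hand":0},{"dp":[20,16,0],"twist":[0,0,-4],"hand":0},{"dp":[22,17.2,0],"twist":[0,0,-4],"hand":0},{"dp":[22,17.2,0],"twist":[0,0,-4],"hand":0},{"dp":[22,17.2,0],"twist":[0,0,-4],"hand":0},{"dp":[22,17.2,0],"twist":[0,0,-4],"hand":0}]'
python3 - <<'E'
from h import *
st=sense();w=capture('wrist');np.savez('w13.npz',w=w,p=st['eef_pos'],q=st['tool_rot'])
H,S,V=cv2.split(cv2.cvtColor(w,cv2.COLOR_BGR2HSV))
red=((H<6)|(H>174))&(S>150)
for vt in(60,150,200,225):
    m=(red&(V>vt)).astype(np.uint8)*255;m[330:]=0
    cs,_=cv2.findContours(m,cv2.RETR_EXTERNAL,cv2.CHAIN_APPROX_SIMPLE)
    if not cs: continue
    c=max(cs,key=cv2.contourArea);x,y,a,b=cv2.boundingRect(c);print(vt,(x,y,a,b))
print(V[150:260:4,272]);print(S[150:260:4,272])
E
```

```text
t: 30.38
eef_pos: [0.4179, 0.1403, 0.3629]
tool_rot: [0.001, 1.0, 0.001, -0.0]
force: [-0.2, 0.6, -0.2]
grip_width: 1.003
grasp_force: 0.0
60 (253, 167, 58, 61)
150 (253, 172, 58, 56)
200 (265, 173, 46, 35)
225 (265, 173, 45, 35)
[189 180 162 137 184 124 198 247 246 246 247 165 166 165 165 166 166 163
 165 160 147 140 141 141 144 144 150 203]
[ 13  17  14 123  40 175 193 191 190 193 195 190 189 192 189 192 186 191
 187 167  16  20  18  18  16  14  19  14]
```

Run:
```python
from h import *
d=np.load('w13.npz');st=dict(eef_pos=d['p'],tool_rot=d['q'])
for q in[(282,228),(253,201),(311,201),(282,172)]:print(q,hit('wrist',*q,.08,st).round(4))
```

```text
(282, 228) [0.4342 0.1479 0.08  ]
(253, 201) [0.4107 0.1243 0.08  ]
(311, 201) [0.4109 0.1714 0.08  ]
(282, 172) [0.3869 0.1477 0.08  ]
```

```bash
python3 -m inch '[{"dp":[0.75,0.77,6],"twist":[0,0,0],"hand":0},{"dp":[0.75,0.77,9],"twist":[0,0,0],"hand":0},{"dp":[0.75,0.77,13],"twist":[0,0,0],"hand":0},{"dp":[0.75,0.77,15.8],"twist":[0,0,0],"hand":0},{"dp":[0.75,0.77,15.8],"twist":[0,0,0],"hand":0},{"dp":[0.75,0.77,15.8],"twist":[0,0,0],"hand":255},{"dp":[0.75,0.77,15.8],"twist":[0,0,0],"hand":255},{"dp":[0.75,0.77,15.8],"twist":[0,0,0],"hand":255},{"dp":[0.75,0.77,15.8],"twist":[0,0,0],"hand":255},{"dp":[0.75,0.77,15.8],"twist":[0,0,0],"hand":255}]' 50
python3 -c "
from h import *
go((.609,.248,.17),93);go((.609,.248,.054),93)"
```

```text
t: 31.68
eef_pos: [0.4104, 0.149, 0.2071]
tool_rot: [0.0, 1.0, 0.001, 0.002]
force: [0.8, -0.5, 6.9]
grip_width: 0.55
grasp_force: 51.3
dp [-19.89   9.94 -11.7 ] twist [ 0.2  0.2 -3. ] j6 20.0
dp [-19.85   9.91  -0.1 ] twist [ 0.2  0.2 -3. ] j6 20.0
```

```bash
python3 -m inch '[{"dp":[0,0,-4],"twist":[0,0,0],"hand":255},{"dp":[0,0,-9],"twist":[0,0,0],"hand":255},{"dp":[-5,3,-11],"twist":[0,0,-3],"hand":255},{"dp":[-10,5,-11],"twist":[0,0,-3],"hand":255},{"dp":[-15,8,-11],"twist":[0,0,-3],"hand":255},{"dp":[-19.9,9.9,-11],"twist":[0,0,-3],"hand":255},{"dp":[-19.9,9.9,-11],"twist":[0,0,-3],"hand":255},{"dp":[-19.9,9.9,-11],"twist":[0,0,-3],"hand":255},{"dp":[-19.9,9.9,-5],"twist":[0,0,-3],"hand":255},{"dp":[-19.9,9.9,-2],"twist":[0,0,-3],"hand":255},{"dp":[-19.9,9.9,-0.9],"twist":[0,0,-3],"hand":255},{"dp":[-19.9,9.9,-0.9],"twist":[0,0,-3],"hand":255},{"dp":[-19.9,9.9,-0.6],"twist":[0,0,-3],"hand":255},{"dp":[-19.9,9.9,-0.5],"twist":[0,0,-3],"hand":255},{"dp":[-19.9,9.9,-0.5],"twist":[0,0,-3],"hand":255}]'
```

```text
t: 33.55
eef_pos: [0.6089, 0.2478, 0.2114]
tool_rot: [-0.026, 1.0, 0.001, 0.0]
force: [-0.0, 0.3, -1.3]
grip_width: 0.548
grasp_force: 51.8
```

```bash
python3 -m inch '[{"dp":[0,0,0.08],"twist":[0,0,0],"hand":255},{"dp":[0,0,0.1],"twist":[0,0,0],"hand":255},{"dp":[0,0,0.1],"twist":[0,0,0],"hand":90},{"dp":[0,0,0.1],"twist":[0,0,0],"hand":50},{"dp":[0,0,0.1],"twist":[0,0,0],"hand":30},{"dp":[0,0,-4],"twist":[0,0,0],"hand":30},{"dp":[0,0,-10],"twist":[0,0,0],"hand":0},{"dp":[0,0,-16],"twist":[0,0,0],"hand":0},{"dp":[6,0,-20],"twist":[0,0,0],"hand":0},{"dp":[12,0,-20],"twist":[0,0,0],"hand":0},{"dp":[18,0,-20],"twist":[0,0,0],"hand":0},{"dp":[22,0,-20],"twist":[0,0,0],"hand":0},{"dp":[22,0,-20],"twist":[0,0,0],"hand":0},{"dp":[22,0,-20],"twist":[0,0,0],"hand":0}]'
python3 -c "
from h import *
a=capture('scene');b=capture('side')
cv2.imwrite('pics/end.png',np.vstack([cv2.resize(a[150:340,150:530],(760,380)),np.hstack([cv2.resize(b[120:290,225:425],(258,219)),np.zeros((219,502,3),np.uint8)])]))"
```

```text
t: 35.3
eef_pos: [0.3894, 0.2361, 0.411]
tool_rot: [-0.026, 1.0, 0.001, 0.001]
force: [-0.5, -0.9, -0.6]
grip_width: 0.999
grasp_force: 0.0
```

View pics/end.png

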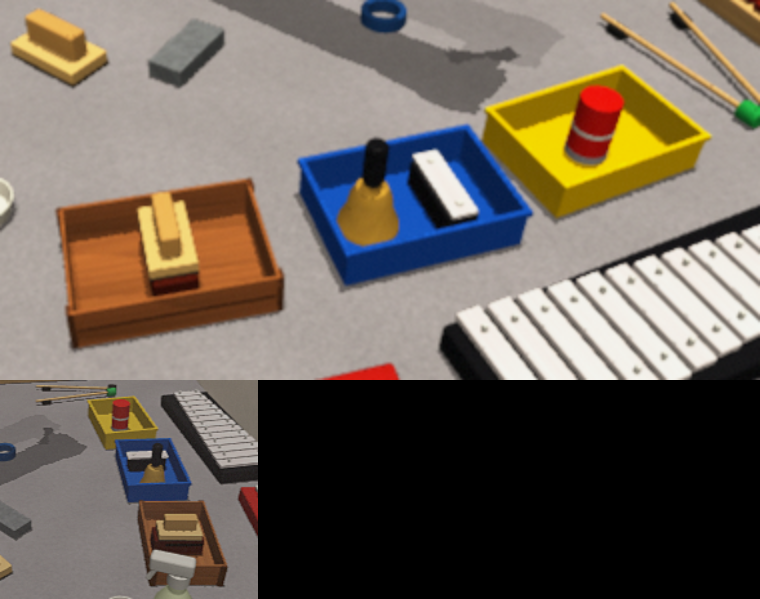

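All five are placed as asked: sand block on the rosewood at crop (168,240), bell at (370,200), chime bar (443,187), shaker (595,125). The gripper is clear of everything and the bottle was not touched.

```bash
python3 -c "
from rig import *
print(close_job())"
```

```text
the job is handed in; nothing more can be done
None
```

The job is done and handed in: all five instruments were set down where you asked, with the spray bottle left standing and about 35 s of the 125 s used; the sand block sits within about 2 mm of centre on the rosewood block.

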